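# Slide the serving board out over the front of the chopping block

## Robot

A 6-joint arm with a two-finger parallel gripper is mounted at the origin on a cart in front of the work surface, level with it; the furniture and walls round the work are solid. World frame = base frame: x ahead of the robot, y to its left, z up, the work surface at z = 0. Lengths are in m, angles in degrees, forces in N, time in s.
With the tool pointing down it reaches from about 0.4 to 0.825 m from the base axis. Payload 7 kg.
Tool frame: the origin (TCP) lies at the very end of the fingers, on their centre line; the grasp point (between the pads) lies 19 mm behind it; z points along the fingers, x is the direction in which the jaws open and shut, and the axes are right-handed (so a half turn about z gives the same grasp; the last joint's range is limited). The gripper opens to 88 mm and grips with 3 to 60 N. Pads are 19 mm wide; open, the fingers measure 130 mm over their backs; the gripper's body (78 mm by 193 mm) begins 47 mm behind the grasp point.
Start: joints at [89.273, 20.546, 0.682, 0, -70.136, -16.507], TCP at [0.2, 0.645, 0.227] pointing down, gripper open.
Joint ranges: [-176.03, 176.03], [-82.01, 121.73], [-58.28, 71.71], [-173.87, 95.51], [-174.79, -0.11], [-173.66, 173.66]. Speed limits (degrees/s): [136.94, 136.94, 172.46, 180, 180, 180].

## Interface

Orientations are given as [roll, pitch, yaw] about the fixed x, y, z axes, in that order (R = Rz(yaw) Ry(pitch) Rx(roll)).
In Python, from plant import get_state, optics, order, finder gives the robot as it stands.
- The arm moves only by the shell command python3 -m crank 'ROWS' [FORCE]. ROWS is JSON, a list of rows, each an object of numbers: "dx", "dy", "dz": the shift along the tool's x, y, z in mm; "wx", "wy", "wz": the turn, a rotation vector about the tool's x, y, z in degrees; "hand": the opening in per cent of the stroke, from 0 (shut) to 100 (fully open). A call has 1 to 10 rows; each row shifts and turns the commanded pose from where the row before left it, along the tool's axes as they then stand; what a row does not reach is not made up. A row lasts 1/8 s, in which the tool goes at most 62.5 mm and 10.7 degrees, less where a joint would pass 70% of its speed; a pose out of reach is approached as far as the arm can. A call is refused whole if a number of a shift passes 62.5 or a number of a turn 10.7, either way. A call with a gripper value outside its range is refused whole. The fingers move at their own pace and stop on an object; FORCE is the grip in N (left out, the last holds). Time passes only in rows, so rows that do not move let the fingers close. It gives the time, the measured TCP pose, the force and the opening at its end, in the units of the state.
- get_state(): the state, without advancing time (a new reading comes with each control period).
- optics.capture(name): name is "scene" or "top" or "wrist"; returns the picture (480x640x3 uint8, blue, green, red); there is no depth.
- optics.calibration(name): a dict with "intrinsics" (3x3 intrinsics, pixels), "k1" (the pictures are not rectified: a ray, as slopes to the right and down, at radius r is drawn at 1 + k1 r^2 times it, then the intrinsics apply), "R" (3x3) and "t" (3): a world point X has camera coordinates R X + t; the wrist camera has in their place "T_tool_cam" (4x4, takes a point from camera to tool coordinates, whose origin is the TCP and whose axes are the tool frame's). Camera axes: x right, y down, z forward; pixel columns grow to the right and rows downward; lengths in m; the calibration is good to about 2 mm. A picture is of the moment at which its call begins: read the wrist's pose just before it. calibration takes no time and is no camera call.
- order.close_job(): hands the job in, once; it reports no verdict.
Trained networks look in the newest picture that a camera, given by its name, has taken for a name from the list of things; names that differ only in an ending like _2 or _b are one class to them, and where a whole thing is asked for, a point or a joint stands for the part that bears it (a point fixed in the world has none). Each returns a list of dicts, best first, with "conf" (0 to 1); they miss things now and then, are a little off and sometimes report something else, mostly with a low value. They report only what shows in the picture. A call takes as long as a camera call. They do not tell look-alikes from the thing itself.
- finder.masks_of(thing, camera): "mask" (480x640 bool, what is visible of it) and "rect" ([centre column, centre row, width, height] in pixels, round what is visible of it).
- finder.place_of(thing, camera): "centre" ([column, row] in pixels: a listed point, or the origin of a listed thing).
The state is a dict: "time_s": time; "joints": joint angles; "qd": joint speeds; "joint_torque": joint torques, N m; "tcp_pos": TCP position; "eef_rot": TCP orientation; "contact_force": force on the tool from outside, world axes, zero at the start; "moment": the same for the moment, N m; "gripper_width": finger opening in m.
Only numpy, scipy, OpenCV 4.12 (cv2) and the standard library are available. Lean on these libraries where they do the work, as an engineer would, in place of code of your own. Each camera call takes 0.05 s, during which the arm holds its last target.

## Task

A thin serving board lies on a thick chopping block. Push it along the block towards you, without lifting it, until its hand slot is just clear of the block's front edge: the board overhanging by about 4 cm and lying square to that edge, so that a hand can later take it by the slot. Do not let it tip or fall; let go of it at the end, and leave the small bowl and the candle jar where they stand.

Things in the scene. Friction and masses are not known exactly. Their poses are not given: they have to be found in the camera images.
- block: Thick wooden chopping block fixed on the worktop (top z = 0), 220 mm along its x, 260 mm along its y, 30 mm high. Origin: centre of its underside. Its front edge, towards the robot, is its straight -x side, turned up to 0.15 rad from world y.
- block_edge (a point): Middle of the top front edge of the block: 110 mm in -x of the block's origin and 30 mm up; axes as the block's: x points away from the robot over the block, y along the edge. Overhang is counted from this edge.
- board: Loose thin flat board of plain wood on the block, 140 mm long (its x), 130 mm wide (its y), 12 mm thick, 0.17 to 0.35 kg. Origin: centre of its underside, 30 mm above the worktop. A through slot for the hand, 18 mm along x and 80 mm along y, lies near its -x end, which faces the block's front edge, up to 0.3 rad askew. It slides on the block and balances until about 70 mm overhang.
- board_front (a point): Middle of the board's front (-x) end, the end with the slot, at its underside; 70 mm in -x of the board's origin. The slot begins 10 mm behind this end and finishes 28 mm behind it.
- board_back (a point): Middle of the board's back (+x) end, at its underside; 70 mm in +x of the board's origin. This end is straight, 130 mm wide and 12 mm high. Wall cabinets hang 0.45 m above the worktop from world x = 0.62 on, so keep the wrist low or tilted behind the board.
- bowl: Bystander: small low white ceramic bowl with a dark diamond pattern, 73 x 91 mm across, 46 mm high; stands on the worktop beside the block, its centre 6 to 9 cm outside the block's side. Origin: centre of its underside.
- candle: Bystander: pale candle in a glass jar, 76 mm across, 90 mm high; stands on the worktop at the other side of the block, its centre 6 to 9 cm outside the block's side. Origin: centre of its underside.
Not all that is in view belongs to the job. What is shaped like the board but orange or pink is not meant.

How it is judged:
By the outcome, as a careful person would: the job done as asked, in the order asked, and still so for the second after the job is handed in, with the robot touching nothing.
It also fails if it takes over 29 s, if anything falls off the work surface, if the arm or the gripper's body presses on something with over 40 N, if the wrist force passes 120 N, or if a joint passes its speed limit or range.

## Working session

There is one attempt and no reset: what is moved stays moved. The work goes in short steps, Python scripts to look and compute and a shell command to move; the robot and the scene stay as the last step left them, time stands still between calls to the robot, and variables do not carry over. Pictures are saved under pics/ and viewed, and the job is handed in when it is done.

```bash
mkdir -p pics; ls; python3 - <<'E'
from plant import get_state, optics, order, finder
import cv2, numpy as np
s=get_state(); print({k:s[k] for k in('time_s','tcp_pos','eef_rot','contact_force','gripper_width')})
for n in('scene','top'):
    im=optics.capture(n); cv2.imwrite(f'pics/{n}0.png',im)
    c=optics.calibration(n); print(n,c)
    for th in('board','block_edge','board_front','board_back','bowl','candle'):
        try:
            r=finder.place_of(th,n); print(th,[(np.round(d['centre'],1).tolist(),round(d['conf'],2)) for d in r[:3]])
        except Exception as e: print(th,e)
print(optics.calibration('wrist'))
print(get_state()['time_s'])
E
```

```text
pics
{'time_s': 0.0, 'tcp_pos': array([0.19987894, 0.64419166, 0.22560686]), 'eef_rot': array([-1.79991983e+02, -9.75131020e-02, -1.07240363e+02]), 'contact_force': array([ 0.08318717, -0.1894358 ,  0.29305241]), 'gripper_width': 0.08748892447848938}
scene {'intrinsics': array([[454.41128072,   0.        , 321.21156964],
       [  0.        , 454.41128072, 239.045352  ],
       [  0.        ,   0.        ,   1.        ]]), 'k1': -0.0918763816671458, 'R': array([[ 0.93568157, -0.35283534,  0.00268756],
       [-0.30132373, -0.80299498, -0.51420139],
       [ 0.18358652,  0.48031894, -0.85766526]]), 't': array([-0.33547398,  0.39705865,  1.18438344])}
board [([293.8, 148.6], 0.79), ([328.3, 241.3], 0.75), ([384.1, 382.1], 0.75)]
block_edge []
board_front [([298.9, 163.4], 0.97), ([311.8, 249.5], 0.9), ([391.7, 406.7], 0.81)]
board_back [([285.3, 138.4], 0.76), ([351.7, 228.0], 0.71), ([369.7, 354.4], 0.67)]
bowl [([371.3, 301.3], 0.6)]
candle [([302.9, 205.8], 0.74)]
top {'intrinsics': array([[446.59153434,   0.        , 327.54245771],
       [  0.        , 446.59153434, 238.06719806],
[... 507 characters left out ...]
2], 0.91), ([440.5, 241.6], 0.77), ([142.5, 232.8], 0.56)]
bowl [([394.4, 219.3], 0.79)]
candle [([252.9, 235.8], 0.79), ([322.8, 267.7], 0.5)]
{'intrinsics': array([[427.21258064,   0.        , 327.04961659],
       [  0.        , 427.21258064, 237.41644828],
       [  0.        ,   0.        ,   1.        ]]), 'k1': 0.02904672835142428, 'T_tool_cam': array([[ 9.99999459e-01, -1.11313888e-05, -1.04027890e-03,
         4.91779496e-04],
       [ 3.06277710e-04,  9.58777004e-01,  2.84159396e-01,
        -7.68742667e-02],
       [ 9.94232399e-04, -2.84159561e-01,  9.58776489e-01,
        -1.57381116e-01],
       [ 0.00000000e+00,  0.00000000e+00,  0.00000000e+00,
         1.00000000e+00]])}
0.7
```

View pics/scene0.png

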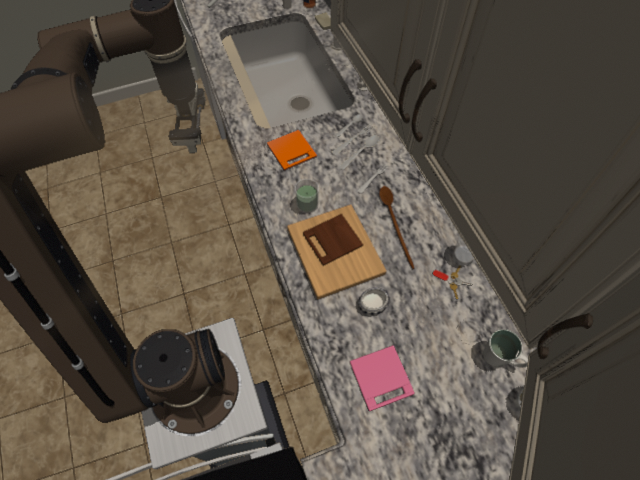

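View pics/top0.png

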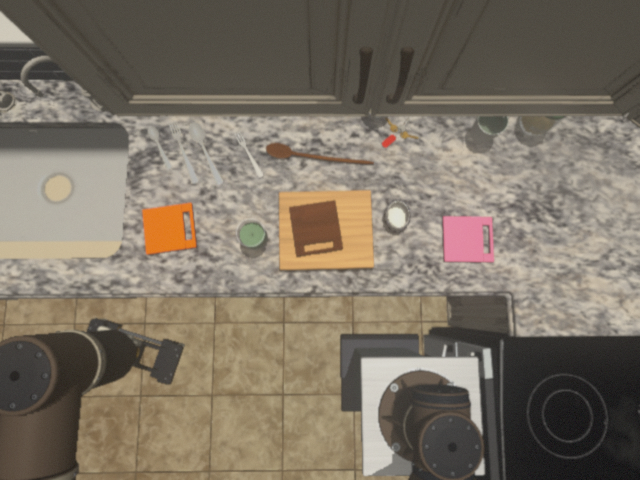

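```bash
python3 - <<'E'
import cv2
im=cv2.imread('pics/top0.png'); cv2.imwrite('pics/topcrop.png',cv2.resize(im[160:300,220:440],None,fx=3.6,fy=3.6,interpolation=cv2.INTER_CUBIC))
E
```

```text
(no output)
```

View pics/topcrop.png

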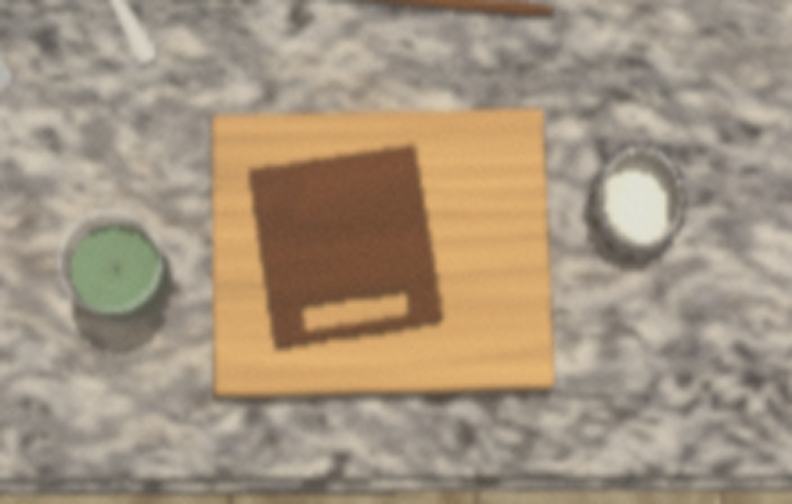

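In the top picture there are three board shapes: orange (168,229), pink (468,239) and brown (316,229). The brown one fits: plain wood, lying on the block, slot facing the front edge; the enlarged crop confirms it. The bowl is at (397,217) and the candle at (252,236).

```bash
cat > h.py <<'E'
from plant import get_state, optics, order, finder
import cv2, numpy as np
from scipy.spatial.transform import Rotation as Ro
def rays(name,px,pose=None):
    c=optics.calibration(name); K=c['intrinsics']; k=c['k1']
    px=np.asarray(px,float).reshape(-1,2)
    n=cv2.undistortPoints(px.reshape(-1,1,2),K,np.array([k,0,0,0,0.])).reshape(-1,2)
    d=np.c_[n,np.ones(len(n))]
    if name=='wrist':
        p,rpy=pose; T=np.eye(4); T[:3,:3]=Ro.from_euler('xyz',rpy,degrees=True).as_matrix(); T[:3,3]=p
        T=T@c['T_tool_cam']; return T[:3,3], d@T[:3,:3].T
    R=c['R'];t=c['t']; return -R.T@t, d@R
def onz(name,px,z,pose=None):
    o,d=rays(name,px,pose); s=(z-o[2])/d[:,2]; return o+d*s[:,None]
def quad(mask,shrink=0):
    m=mask.astype(np.uint8); cs,_=cv2.findContours(m,cv2.RETR_EXTERNAL,cv2.CHAIN_APPROX_NONE)
    c=max(cs,key=cv2.contourArea); h=cv2.convexHull(c)
    e=1.
    while True:
        q=cv2.approxPolyDP(h,e,True)
        if len(q)<=4: break
        e+=.5
    q=q.reshape(-1,2).astype(float)
    # refine by line fit
    pts=c.reshape(-1,2).astype(float); L=[]
    for i in range(len(q)):
        a,b=q[i],q[(i+1)%len(q)]; u=(b-a)/np.linalg.norm(b-a); w=pts-a
        s=w@u; dd=abs(w@np.array([-u[1],u[0]])); ln=np.linalg.norm(b-a)
        sel=pts[(s>.1*ln)&(s<.9*ln)&(dd<2.5)]
        vx,vy,x,y=cv2.fitLine(sel.astype(np.float32),cv2.DIST_HUBER,0,.01,.01).ravel()
        nn=np.array([-vy,vx]); 
        if nn@(q.mean(0)-[x,y])>0: nn=-nn
        L.append((nn,nn@np.array([x,y])+.5))  # contour lies half a pixel inside
    out=[]
    for i in range(len(L)):
        (n1,c1),(n2,c2)=L[i-1],L[i]; out.append(np.linalg.solve([n1,n2],[c1,c2]))
    return np.array(out)
def board_mask(im,roi=None):
    hsv=cv2.cvtColor(im,cv2.COLOR_BGR2HSV)
E
python3 - <<'E'
from h import *
im=cv2.imread('pics/top0.png'); hsv=cv2.cvtColor(im,cv2.COLOR_BGR2HSV)
for p in[(316,215),(290,262),(360,220),(340,245),(320,246)]: print(p,im[p[1],p[0]],hsv[p[1],p[0]])
optics.capture('top')
o=(0,0)
for th in('board','block','bowl','candle'):
    for d in finder.masks_of(th,'top')[:3]: print(th,np.round(d['rect'],1),round(d['conf'],2),d['mask'].sum())
print(onz('top',[[397,217]],.046),onz('top',[[252,236]],.09))
E
```

```text
(316, 215) [ 61  81 121] [ 10 126 121]
(290, 262) [106 165 212] [ 17 128 212]
(360, 220) [107 164 212] [ 16 126 212]
(340, 245) [ 58  82 120] [ 12 132 120]
(320, 246) [105 163 211] [ 16 128 211]
board [317.1 228.5  56.5  50.6] 0.96 2278
board [169.4 231.1  53.2  56.5] 0.96 2138
board [465.5 238.6  51.3  52.1] 0.86 2199
block [324.9 231.   94.8  82.6] 0.97 5241
bowl [397.  217.6  23.7  31.3] 0.9 647
candle [252.1 236.   37.3  35.4] 0.86 812
candle [398.2 217.2  25.8  30.9] 0.51 654
[[0.52829855 0.05740771 0.046     ]] [[0.46941214 0.44676543 0.09      ]]
```

```bash
cat > m.py <<'E'
from h import *
def measure(im,name='top',pose=None):
    hsv=cv2.cvtColor(im,cv2.COLOR_BGR2HSV).astype(int)
    H,S,V=hsv[...,0],hsv[...,1],hsv[...,2]
    wood=(H>6)&(H<24)&(S>95); roi=np.zeros_like(wood); roi[150:330,220:440]=1; wood&=roi
    brown=wood&(V<168)&(V>60); 
    n,l,st,_=cv2.connectedComponentsWithStats(wood.astype(np.uint8)); bl=l==1+np.argmax(st[1:,4])
    brown&=bl; n,l,st,_=cv2.connectedComponentsWithStats(brown.astype(np.uint8)); br=l==1+np.argmax(st[1:,4])
    return bl,br
def frame(P,fl,fw):
    # P 4 corners world xy; returns centre, yaw (x axis ~ world x), side lengths
    i=np.argsort(P[:,0]); f=P[i[:2]]; b=P[i[2:]]
    fm,bm=f.mean(0),b.mean(0); f=f[np.argsort(f[:,1])]; b=b[np.argsort(b[:,1])]
    e=f[1]-f[0]; g=b[1]-b[0]
    ye=np.degrees(np.arctan2(-e[0],e[1])); yb=np.degrees(np.arctan2(-g[0],g[1])); x=bm-fm
    return dict(front=fm,back=bm,c=P.mean(0),yaws=[ye,yb,np.degrees(np.arctan2(x[1],x[0]))],L=np.linalg.norm(x),W=[np.linalg.norm(e),np.linalg.norm(g)])
E
python3 - <<'E'
from m import *
im=cv2.imread('pics/top0.png')
bl,br=measure(im)
qb=quad(br); P=onz('top',qb,.042)[:,:2]; B=frame(P,1,1)
q=quad(bl); Q=onz('top',q,.03)[:,:2]; K=frame(Q,1,1)
v=im.copy()
cv2.polylines(v,[np.round(qb*16).astype(int).reshape(-1,1,2)],True,(0,255,0),1,cv2.LINE_AA,4)
cv2.polylines(v,[np.round(q*16).astype(int).reshape(-1,1,2)],True,(255,0,0),1,cv2.LINE_AA,4)
cv2.imwrite('pics/q0.png',cv2.resize(v[160:300,220:440],None,fx=3.6,fy=3.6,interpolation=cv2.INTER_CUBIC))
print(P,'\n',Q)
for d in(B,K): print({k:np.round(x,4).tolist() for k,x in d.items()})
E
```

```text
[[0.5789639  0.22792803]
 [0.43848643 0.2056042 ]
 [0.42048107 0.33550852]
 [0.55889229 0.35651883]] 
 [[0.60949549 0.12788349]
 [0.39018881 0.12321315]
 [0.38567721 0.38112103]
 [0.60422595 0.38530207]]
{'front': [0.4295, 0.2706], 'back': [0.5689, 0.2922], 'c': [0.4992, 0.2814], 'yaws': [7.8912, 8.8717, 8.8321], 'L': 0.1411, 'W': [0.1311, 0.1301]}
{'front': [0.3879, 0.2522], 'back': [0.6069, 0.2566], 'c': [0.4974, 0.2544], 'yaws': [1.0022, 1.1727, 1.1581], 'L': 0.219, 'W': [0.2579, 0.2575]}
```

View pics/q0.png

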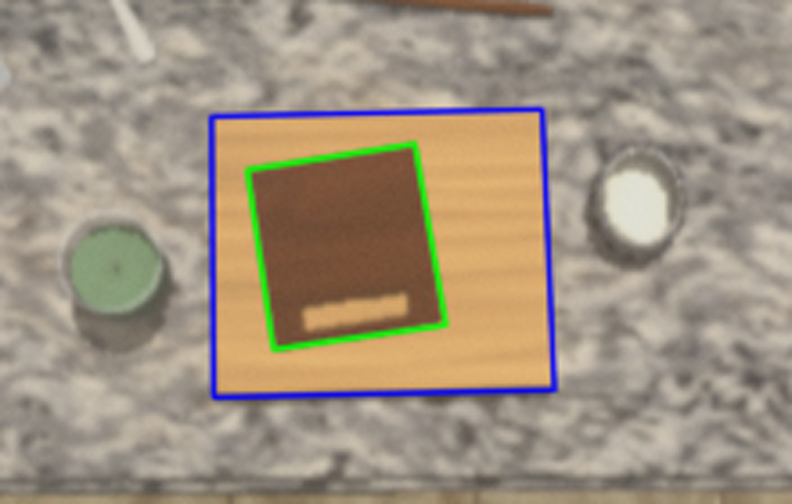

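Both outlines match the given sizes (141×131 mm, 219×258 mm). The board is turned 8.7° and the block 1.1°, and the board's front lies 41 mm behind the edge. The push is therefore about 81 mm, with the open fingers acting as a two-point pusher squared to the block.

```bash
python3 -m crank '[{"wz":-9.2},{"wz":-9.1},{"dx":46,"dy":-36.5},{"dx":46,"dy":-36.5},{"dx":46,"dy":-36.5},{"dx":46,"dy":-36.5},{"dx":46,"dy":-36.5},{"dx":46,"dy":-36.5},{"dx":46,"dy":-36.5},{"dx":45,"dy":-37}]'; python3 -m crank '[{"wx":6},{"wx":6},{}]'
```

```text
validation failed for argument at $[0]...
validation failed for argument at $[0]...
```

```bash
python3 -m crank '[{"dx":0,"dy":0,"dz":0,"wx":0,"wy":0,"wz":-9.2,"hand":100}]'
```

```text
time_s: 1.08
tcp_pos: [0.2, 0.6446, 0.2266]
eef_rot: [180.0, -0.0, -97.9]
contact_force: [-0.9, -0.1, 0.5]
gripper_width: 0.0878
```

```bash
python3 -m crank '[{"dx":0,"dy":0,"dz":0,"wx":0,"wy":0,"wz":-9.1,"hand":100},{"dx":46,"dy":-36.5,"dz":0,"wx":0,"wy":0,"wz":0,"hand":100},{"dx":46,"dy":-36.5,"dz":0,"wx":0,"wy":0,"wz":0,"hand":100},{"dx":46,"dy":-36.5,"dz":0,"wx":0,"wy":0,"wz":0,"hand":100},{"dx":46,"dy":-36.5,"dz":0,"wx":0,"wy":0,"wz":0,"hand":100},{"dx":46,"dy":-36.5,"dz":0,"wx":0,"wy":0,"wz":0,"hand":100},{"dx":46,"dy":-36.5,"dz":0,"wx":0,"wy":0,"wz":0,"hand":100},{"dx":46,"dy":-36.5,"dz":0,"wx":0,"wy":0,"wz":0,"hand":100},{"dx":45,"dy":-37,"dz":0,"wx":0,"wy":0,"wz":0,"hand":100}]'; python3 -m crank '[{"dx":0,"dy":0,"dz":0,"wx":6,"wy":0,"wz":0,"hand":100},{"dx":0,"dy":0,"dz":0,"wx":6,"wy":0,"wz":0,"hand":100},{"dx":0,"dy":0,"dz":0,"wx":0,"wy":0,"wz":0,"hand":100}]'; python3 - <<'E'
from h import *
s=get_state(); print(s['joints'],s['time_s'],s['tcp_pos'])
cv2.imwrite('pics/s1.png',optics.capture('scene'))
E
```

```text
time_s: 2.2
tcp_pos: [0.5003, 0.2816, 0.227]
eef_rot: [-180.0, 0.0, -88.9]
contact_force: [0.7, 0.9, 0.6]
gripper_width: 0.0879
time_s: 2.58
tcp_pos: [0.4977, 0.2817, 0.2261]
eef_rot: [-168.0, -0.1, -88.9]
contact_force: [0.8, 0.0, 0.2]
gripper_width: 0.0878
[ 55.60217947   4.69362767 -26.13678801  12.30645528 -52.82405297
  28.61538258] 2.575 [0.49774806 0.28165173 0.22611005]
```

View pics/s1.png

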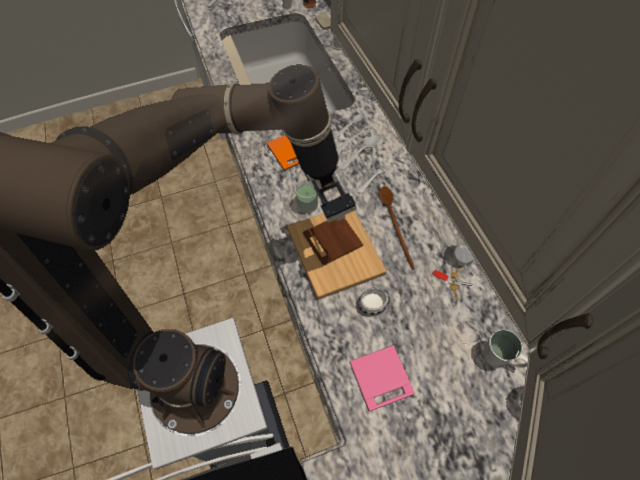

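The picture shows the gripper above the board near (335,200), with the wrist low and clear of the cabinets. Next I lower it, move it behind the board and set it down.

```bash
python3 -m crank '[{"dx":0,"dy":7.8,"dz":37,"wx":0,"wy":0,"wz":0,"hand":100},{"dx":0,"dy":7.8,"dz":37,"wx":0,"wy":0,"wz":0,"hand":100},{"dx":0,"dy":7.8,"dz":37,"wx":0,"wy":0,"wz":0,"hand":100},{"dx":0,"dy":7.8,"dz":37,"wx":0,"wy":0,"wz":0,"hand":100},{"dx":0,"dy":-36,"dz":7.6,"wx":0,"wy":0,"wz":0,"hand":100},{"dx":0,"dy":-36,"dz":7.6,"wx":0,"wy":0,"wz":0,"hand":100},{"dx":0,"dy":-36,"dz":7.6,"wx":0,"wy":0,"wz":0,"hand":100},{"dx":0,"dy":0,"dz":0,"wx":0,"wy":0,"wz":0,"hand":100}]'
python3 - <<'E'
from h import *
s=get_state(); print(s['joints'],s['time_s'],s['tcp_pos'])
cv2.imwrite('pics/s2.png',optics.capture('scene'))
cv2.imwrite('pics/t2.png',optics.capture('top'))
E
```

```text
time_s: 3.62
tcp_pos: [0.613, 0.2859, 0.0751]
eef_rot: [-168.0, 0.0, -89.0]
contact_force: [0.5, 0.4, 0.1]
gripper_width: 0.0876
[ 45.84825119  22.31456845 -25.5542134   15.00968405 -34.45579003
  33.27445317] 3.625 [0.61300322 0.28594737 0.07510083]
```

View pics/s2.png

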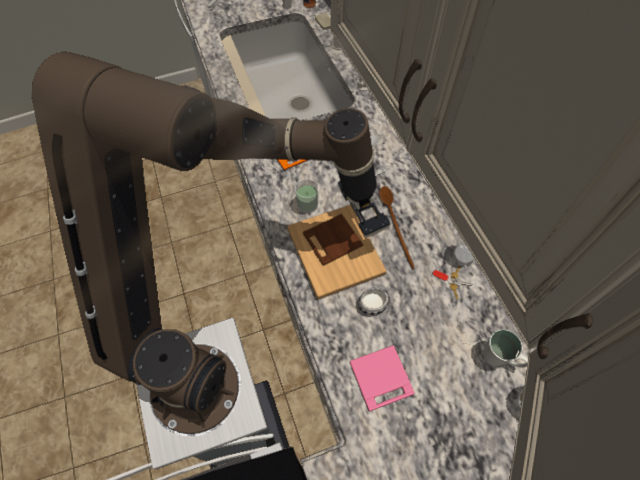

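View pics/t2.png

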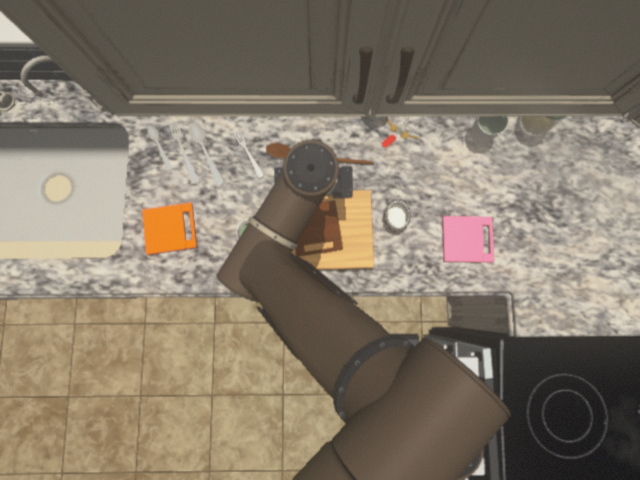

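```bash
python3 -m crank '[{"dx":2.5,"dy":8,"dz":18.2,"wx":0,"wy":0,"wz":0,"hand":100},{"dx":0,"dy":8,"dz":12.2,"wx":0,"wy":0,"wz":0,"hand":100},{"dx":0,"dy":0,"dz":6,"wx":0,"wy":0,"wz":0,"hand":100},{"dx":0,"dy":0,"dz":0,"wx":0,"wy":0,"wz":0,"hand":100}]'
python3 - <<'E'
from h import *
s=get_state(); print(s['joints'],s['time_s'],s['tcp_pos'])
cv2.imwrite('pics/w3.png',optics.capture('wrist'))
E
```

```text
time_s: 4.22
tcp_pos: [0.6018, 0.2828, 0.0366]
eef_rot: [-168.0, -0.0, -88.9]
contact_force: [-0.6, -0.8, -0.7]
gripper_width: 0.0877
[ 46.15226081  24.15144727 -30.04452383  17.99190201 -28.46498764
  29.64535298] 4.225 [0.60178162 0.28281516 0.0366191 ]
```

View pics/w3.png

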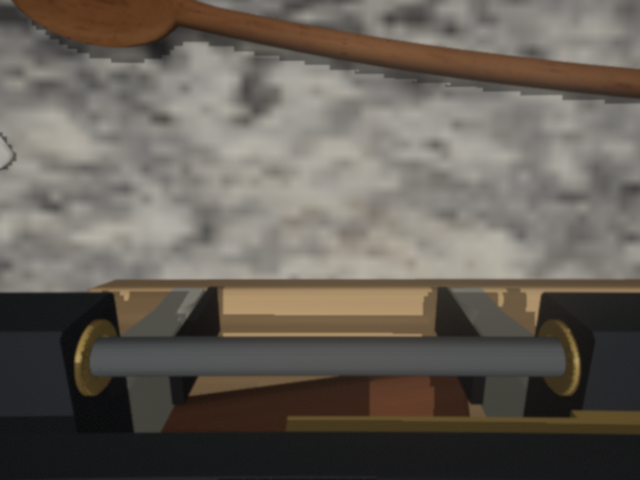

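The wrist picture shows the fingers (near columns 180 and 480) on the block behind the dark board's back end (row about 390). Now the main push, stopping short of the goal.

```bash
python3 -m crank '[{"dx":0,"dy":9,"dz":-1.9,"wx":0,"wy":0,"wz":0,"hand":100},{"dx":0,"dy":9,"dz":-1.9,"wx":0,"wy":0,"wz":0,"hand":100},{"dx":0,"dy":9,"dz":-1.9,"wx":0,"wy":0,"wz":0,"hand":100},{"dx":0,"dy":9,"dz":-1.9,"wx":0,"wy":0,"wz":0,"hand":100}]'; python3 -m crank '[{"dx":0,"dy":10,"dz":-2.1,"wx":0,"wy":0,"wz":0,"hand":100},{"dx":0,"dy":10,"dz":-2.1,"wx":0,"wy":0,"wz":0,"hand":100},{"dx":0,"dy":10,"dz":-2.1,"wx":0,"wy":0,"wz":0,"hand":100},{"dx":0,"dy":8,"dz":-1.7,"wx":0,"wy":0,"wz":0,"hand":100},{"dx":0,"dy":5,"dz":-1.1,"wx":0,"wy":0,"wz":0,"hand":100},{"dx":0,"dy":0,"dz":0,"wx":0,"wy":0,"wz":0,"hand":100}]'
python3 - <<'E'
from h import *
s=get_state(); print(s['time_s'],s['tcp_pos'])
cv2.imwrite('pics/s4.png',optics.capture('scene'))
cv2.imwrite('pics/t4.png',optics.capture('top'))
E
```

```text
time_s: 4.78
tcp_pos: [0.5645, 0.282, 0.0368]
eef_rot: [-168.0, 0.0, -88.9]
contact_force: [1.6, -0.2, -0.1]
gripper_width: 0.0873
time_s: 5.52
tcp_pos: [0.5206, 0.2809, 0.0363]
eef_rot: [-168.0, -0.0, -88.9]
contact_force: [0.1, 0.4, -0.2]
gripper_width: 0.0875
5.525 [0.52057731 0.28087458 0.03629547]
```

View pics/s4.png

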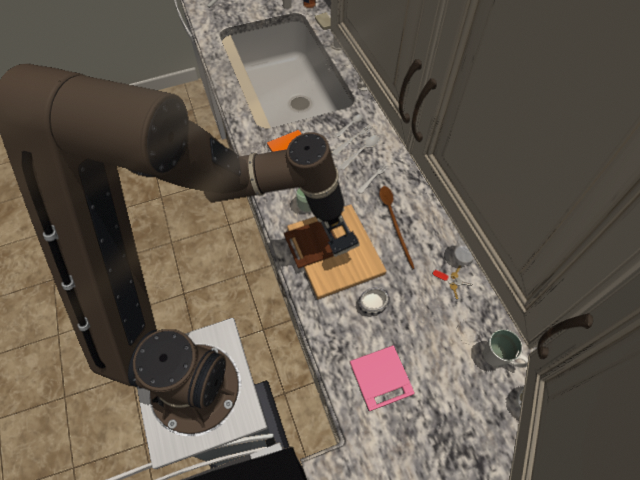

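View pics/t4.png

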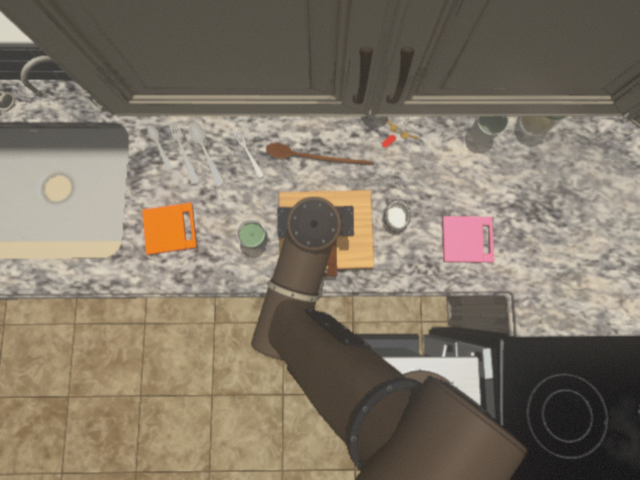

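```bash
python3 - <<'E'
from h import *
im=cv2.imread('pics/s4.png')
cv2.imwrite('pics/s4c.png',cv2.resize(im[195:305,260:400],None,fx=5,fy=5,interpolation=cv2.INTER_CUBIC))
# predicted board top corners if back at tcp-.0105
c=optics.calibration('scene')
E
```

```text
(no output)
```

View pics/s4c.png

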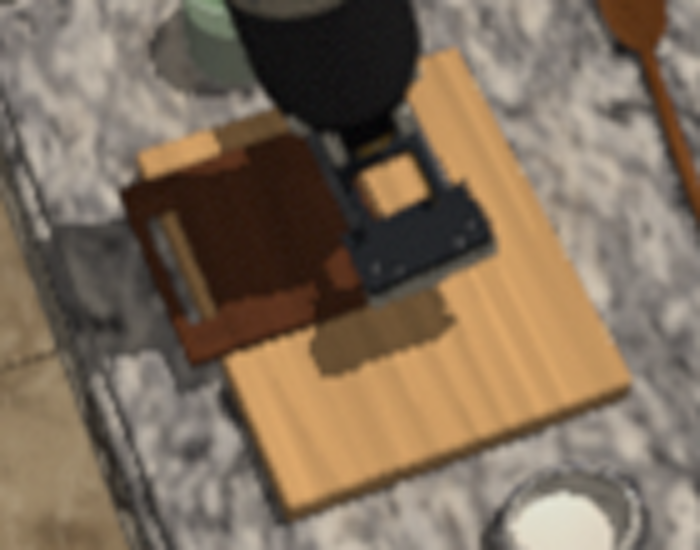

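```bash
python3 - <<'E'
from h import *
f=lambda a:[260+a[0]/5-.4,195+a[1]/5-.4]
P=onz('scene',[f((123,190)),f((190,352))],.042)[:,:2]
e=np.array([.3879,.2522]); a=np.radians(1.1); n=-np.array([np.cos(a),np.sin(a)])
print(P,(P-e)@n, np.linalg.norm(P[1]-P[0]))
Q=onz('scene',[f((140,160)),f((290,508))],.03)[:,:2]; print(Q,(Q-e)@n)
E
```

```text
[[0.37078188 0.35293808]
 [0.37252742 0.23321891]] [0.01518105 0.01573413] 0.11973190170900373
[[0.38912895 0.37740621]
 [0.39449588 0.12471732]] [-0.00363236 -0.00414732]
```

Square to about 0.3°, with 18–19.5 mm of overhang now (two estimates). I push 20 mm more, then back off and raise the arm clear for a proper check.

```bash
python3 -m crank '[{"dx":0,"dy":6,"dz":-1.3,"wx":0,"wy":0,"wz":0,"hand":100},{"dx":0,"dy":6,"dz":-1.3,"wx":0,"wy":0,"wz":0,"hand":100},{"dx":0,"dy":5,"dz":-1,"wx":0,"wy":0,"wz":0,"hand":100},{"dx":0,"dy":2.6,"dz":-0.6,"wx":0,"wy":0,"wz":0,"hand":100},{"dx":0,"dy":0,"dz":0,"wx":0,"wy":0,"wz":0,"hand":100}]'; python3 -m crank '[{"dx":0,"dy":-12,"dz":2.5,"wx":0,"wy":0,"wz":0,"hand":100},{"dx":0,"dy":-30,"dz":6.4,"wx":0,"wy":0,"wz":0,"hand":100},{"dx":0,"dy":-6,"dz":-30,"wx":0,"wy":0,"wz":0,"hand":100},{"dx":0,"dy":-8,"dz":-40,"wx":0,"wy":0,"wz":0,"hand":100},{"dx":0,"dy":0,"dz":-50,"wx":0,"wy":0,"wz":0,"hand":100},{"dx":0,"dy":0,"dz":-50,"wx":0,"wy":0,"wz":0,"hand":100}]'
python3 - <<'E'
from h import *
s=get_state(); print(s['time_s'],s['tcp_pos'])
im=optics.capture('scene')
cv2.imwrite('pics/s5c.png',cv2.resize(im[175:305,260:420],None,fx=4.6,fy=4.6,interpolation=cv2.INTER_CUBIC)); cv2.imwrite('pics/s5.png',im)
E
```

```text
time_s: 6.25
tcp_pos: [0.5008, 0.2807, 0.0365]
eef_rot: [-168.0, -0.0, -88.9]
contact_force: [0.2, 0.1, 0.3]
gripper_width: 0.0877
time_s: 7.0
tcp_pos: [0.5226, 0.2811, 0.2072]
eef_rot: [-168.0, 0.0, -88.9]
contact_force: [1.8, 1.0, 0.3]
gripper_width: 0.0873
7.0 [0.52263729 0.28111765 0.20717379]
```

View pics/s5c.png

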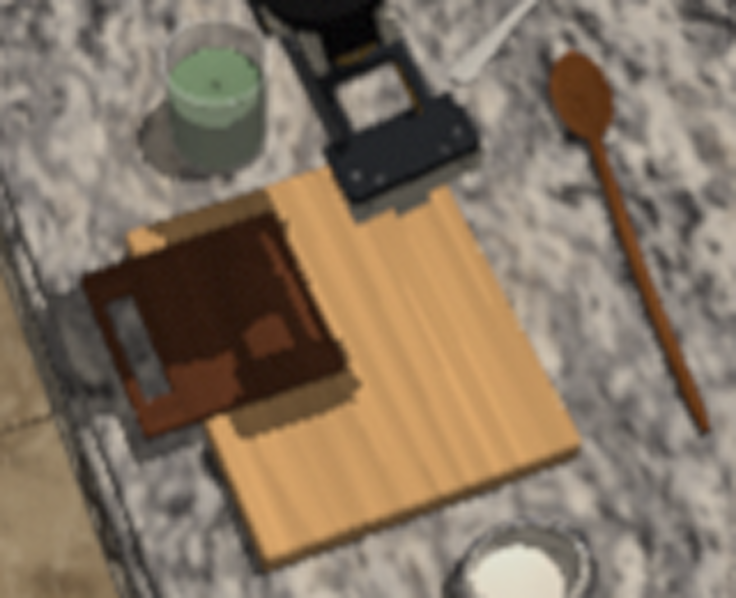

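The slot now shows worktop through its whole width, and the board lies flat and square. I swing the arm aside for an unobstructed top view.

```bash
python3 -m crank '[{"dx":-20,"dy":0,"dz":-30,"wx":0,"wy":0,"wz":0,"hand":100},{"dx":-45,"dy":38,"dz":-8,"wx":0,"wy":0,"wz":0,"hand":100},{"dx":-45,"dy":38,"dz":-8,"wx":0,"wy":0,"wz":0,"hand":100},{"dx":-45,"dy":38,"dz":-8,"wx":0,"wy":0,"wz":0,"hand":100},{"dx":-45,"dy":38,"dz":-8,"wx":0,"wy":0,"wz":0,"hand":100},{"dx":-45,"dy":38,"dz":-8,"wx":0,"wy":0,"wz":0,"hand":100},{"dx":-45,"dy":38,"dz":-8,"wx":0,"wy":0,"wz":0,"hand":100},{"dx":-45,"dy":38,"dz":-8,"wx":0,"wy":0,"wz":0,"hand":100},{"dx":-30,"dy":25,"dz":0,"wx":0,"wy":0,"wz":0,"hand":100}]'
python3 - <<'E'
from m import *
s=get_state(); print(s['time_s'],s['tcp_pos'])
im=optics.capture('top'); cv2.imwrite('pics/t6.png',im)
bl0,_=measure(cv2.imread('pics/top0.png'))
K=frame(onz('top',quad(bl0),.03)[:,:2],1,1)
_,br=measure(im); qb=quad(br); P=onz('top',qb,.042)[:,:2]; B=frame(P,1,1)
print({k:np.round(x,4).tolist() for k,x in B.items()})
a=np.radians(np.mean(K['yaws'][:2])); n=-np.array([np.cos(a),np.sin(a)])
print('overhang corners',(P-K['front'])@n,'yaw rel',np.array(B['yaws'])-np.degrees(a))
v=im.copy(); cv2.polylines(v,[np.round(qb*16).astype(int).reshape(-1,1,2)],True,(0,255,0),1,cv2.LINE_AA,4)
cv2.imwrite('pics/t6c.png',cv2.resize(v[160:300,220:440],None,fx=3.6,fy=3.6,interpolation=cv2.INTER_CUBIC))
for th in('bowl','candle'): print(th,finder.masks_of(th,'top')[0]['rect'])
E
```

```text
time_s: 8.18
tcp_pos: [0.2115, 0.643, 0.229]
eef_rot: [-168.0, 0.0, -88.8]
contact_force: [0.3, 0.1, 0.2]
gripper_width: 0.0877
8.175 [0.21150374 0.64295462 0.22900647]Traceback (most recent call last):
  File "<stdin>", line 6, in <module>
  File "h.py", line 30, in quad
    vx,vy,x,y=cv2.fitLine(sel.astype(np.float32),cv2.DIST_HUBER,0,.01,.01).ravel()
              ~~~~~~~~~~~^^^^^^^^^^^^^^^^^^^^^^^^^^^^^^^^^^^^^^^^^^^^^^^^^
cv2.error: OpenCV(4.12.0) /io/opencv/modules/imgproc/src/linefit.cpp:50: error: (-215:Assertion failed) count > 0 in function 'fitLine2D_wods'
```

```bash
sed -i 's/roi\[150:330,220:440\]/roi[150:289,220:440]/' m.py; python3 - <<'E'
from m import *
im=cv2.imread('pics/t6.png')
bl0,_=measure(cv2.imread('pics/top0.png'))
K=frame(onz('top',quad(bl0),.03)[:,:2],1,1)
_,br=measure(im)
v=im.copy(); v[br]=(0,255,0)
cv2.imwrite('pics/t6m.png',cv2.resize(np.hstack([im[160:300,260:400],v[160:300,260:400]]),None,fx=2.8,fy=2.8,interpolation=cv2.INTER_CUBIC))
qb=quad(br); P=onz('top',qb,.042)[:,:2]; B=frame(P,1,1)
print({k:np.round(x,4).tolist() for k,x in B.items()})
a=np.radians(np.mean(K['yaws'][:2])); n=-np.array([np.cos(a),np.sin(a)])
print('overhang corners',(P-K['front'])@n,'yaw rel',np.array(B['yaws'])-np.degrees(a))
E
```

```text
Traceback (most recent call last):
  File "h.py", line 30, in quad
    vx,vy,x,y=cv2.fitLine(sel.astype(np.float32),cv2.DIST_HUBER,0,.01,.01).ravel()
              ~~~~~~~~~~~^^^^^^^^^^^^^^^^^^^^^^^^^^^^^^^^^^^^^^^^^^^^^^^^^
cv2.error: OpenCV(4.12.0) /io/opencv/modules/imgproc/src/linefit.cpp:50: error: (-215:Assertion failed) count > 0 in function 'fitLine2D_wods'
```

View pics/t6m.png

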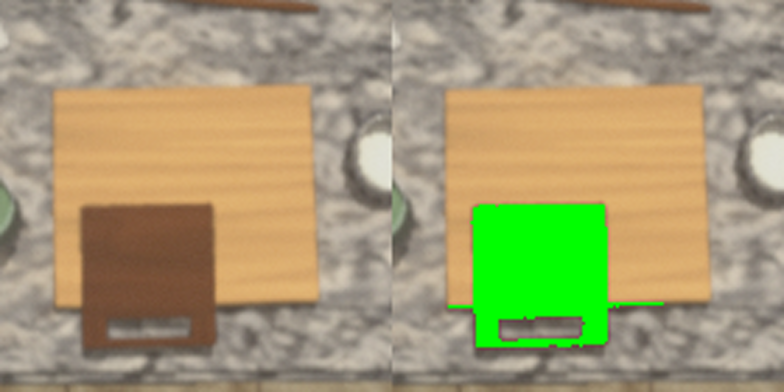

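Only the thin dark line along the block's front edge spoils the mask; a morphological opening removes it.

```bash
python3 - <<'E'
from m import *
im=cv2.imread('pics/t6.png')
bl0,_=measure(cv2.imread('pics/top0.png'))
bl6,_=measure(im)
K=frame(onz('top',quad(bl0),.03)[:,:2],1,1)
_,br=measure(im)
br=cv2.morphologyEx(br.astype(np.uint8),cv2.MORPH_CLOSE,np.ones((3,3)))
cs,_=cv2.findContours(br,cv2.RETR_EXTERNAL,cv2.CHAIN_APPROX_NONE); br=cv2.drawContours(np.zeros_like(br),cs,-1,1,-1)
br=cv2.morphologyEx(br,cv2.MORPH_OPEN,np.ones((7,7)))
qb=quad(br); P=onz('top',qb,.042)[:,:2]; B=frame(P,1,1)
print({k:np.round(x,4).tolist() for k,x in B.items()})
a=np.radians(np.mean(K['yaws'][:2])); n=-np.array([np.cos(a),np.sin(a)])
print('overhang corners',(P-K['front'])@n,'yaw rel',np.array(B['yaws'])-np.degrees(a))
print('from back end:', .14-((K['front']-B['back'])@n))
for th in('bowl','candle'): 
    r=finder.masks_of(th,'top')[0]; print(th,np.round(r['rect'],1))
# scene
s=cv2.imread('pics/s5.png')
f=lambda c:[260+c[0]/4.6-.4,175+c[1]/4.6-.4]
P=onz('scene',[f((83,280)),f((145,428))],.042)[:,:2]; Q=onz('scene',[f((128,235)),f((266,556))],.03)[:,:2]
print('scene',(P-Q.mean(0))@n)
E
```

```text
{'front': [0.3488, 0.2895], 'back': [0.4865, 0.2895], 'c': [0.4177, 0.2895], 'yaws': [1.858, -0.1797, -0.0111], 'L': 0.1377, 'W': [0.1289, 0.1311]}
overhang corners [-0.0978252   0.0375676   0.0393005  -0.10072518] yaw rel [ 0.77056416 -1.26717161 -1.09859058]
from back end: 0.04072481098746224
bowl [397.4 216.4  22.9  30.3]
candle [252.  236.3  36.8  32.4]
scene [0.04154035 0.04069784]
```

```bash
python3 - <<'E'
from m import *
from scipy.ndimage import map_coordinates
im=cv2.imread('pics/t6.png').astype(float); g0=cv2.imread('pics/top0.png').astype(float)
def edge(img,a,b,half=3.5,ch=2):
    a,b=np.array(a,float),np.array(b,float); u=(b-a)/np.linalg.norm(b-a); nn=np.array([-u[1],u[0]])
    out=[]; o=np.arange(-half,half+.01,.25)
    for s in np.linspace(.08,.92,40):
        p=a+(b-a)*s+o[:,None]*nn
        v=map_coordinates(img[...,ch],[p[:,1],p[:,0]],order=1); d=np.abs(np.gradient(v)); d=d*(d>.35*d.max()); 
        out.append(a+(b-a)*s+nn*(d@o/d.sum()))
    out=np.array(out); return out
def ang(pts,z):
    W=onz('top',pts,z)[:,:2]; vx,vy,x,y=cv2.fitLine(W.astype(np.float32),cv2.DIST_HUBER,0,1e-4,1e-4).ravel()
    return np.array([vx,vy]),np.array([x,y]),W
# px from crop: x=260+c/2.8, y=160+r/2.8
F=lambda c,r:(260+c/2.8-.4,160+r/2.8-.4)
E={'bk':(im,F(82,205),F(212,205),.042),'left':(im,F(82,205),F(84,347),.042),'right':(im,F(212,205),F(215,345),.042),
'front':(im,F(84,348),F(215,346),.042),'blk_front0':(g0,(279,269.5),(373,267.3),.03),'blk_backs':(g0,(279,192),(370,190.5),.03)}
for k,(I,a,b,z) in E.items():
    for ch in(1,2):
        d,p,W=ang(edge(I,a,b,ch=ch),z)
        t=np.degrees(np.arctan2(d[1],d[0])); t=(t+45)%90-45
        print(k,ch,'yaw',round(t,2),'pt',p.round(4))
E
```

```text
bk 1 yaw 0.62 pt [0.4864 0.2862]
bk 2 yaw 0.54 pt [0.4865 0.2824]
left 1 yaw 0.87 pt [0.4184 0.3545]
left 2 yaw 0.78 pt [0.4184 0.3548]
right 1 yaw 0.58 pt [0.415  0.2252]
right 2 yaw 1.59 pt [0.4069 0.2244]
front 1 yaw -1.47 pt [0.3458 0.2898]
front 2 yaw -1.92 pt [0.3432 0.279 ]
blk_front0 1 yaw 1.3 pt [0.3867 0.2777]
blk_front0 2 yaw 1.24 pt [0.3873 0.2739]
blk_backs 1 yaw 0.99 pt [0.6081 0.2395]
blk_backs 2 yaw 1.14 pt [0.6078 0.2395]
```

The back end puts the overhang at about 40.5 mm, and the board is square within about 0.5°. The bowl and candle are where they were, and the arm is clear, so I hand in.

```bash
python3 - <<'E'
from plant import order,get_state
print(get_state()['time_s']); print(order.close_job())
E
```

```text
8.325
the job is handed in; nothing more can be done
None
```

The brown board now overhangs the block's front edge by about 4 cm, lies square to it, and is released; I handed the job in at 8.3 s. I pushed it from behind, without lifting it, using both open fingers kept parallel to the block's edge. Then I backed off and swung the arm aside.

**Overhang:** about 40.5 mm from the board's back end in the top view. The front corners gave 38–39 mm in that view and about 41 mm in the scene view. Worktop shows through the whole slot.

**Squareness:** about 0.5° off the block edge from the board's back and left edges. The right-edge fits scattered (0.6° and 1.6°, block about 1.1°). The front-edge fit disagreed by 2.5–3°; I set it aside because shadow and the board's side face blur that edge.

**Bystanders:** the bowl and candle were in their starting places to within about a pixel. The recorded forces stayed under about 2 N.

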